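# Load the setting ring under the spring clamp flap

### The arm

A 7-joint arm with a two-finger parallel gripper is mounted at the origin on a cart in front of the work surface, level with it; the furniture and walls round the work are solid. World frame = base frame: x ahead of the robot, y to its left, z up, the work surface at z = 0. Lengths are in m, angles in rad, forces in N, time in s.
With the tool pointing down it reaches from about 0.425 to 0.925 m from the base axis. Payload 6.8 kg.
Tool frame: the origin (TCP) lies at the very end of the fingers, on their centre line; the grasp point (between the pads) lies 19 mm behind it; z points along the fingers, y is the line along which they close (so a half turn about z gives the same grasp; the last joint's range is limited). The gripper opens to 85 mm and grips with 20 to 120 N. Pads are 22 mm wide; open, the fingers measure 114 mm over their backs; the gripper's body (76 mm by 85 mm) begins 54 mm behind the grasp point. The pads swing forward as they close: fully open they stand 13 mm farther back than shut.
Start: joints at [1.187, 0.477, 0.022, 1.555, -0.011, 1.109, -0.083], TCP at [0.184, -0.65, 0.231] pointing down, gripper open.
Joint ranges: [-2.96, 2.96], [-0.34, 2.1], [-1.41, 1.46], [0.24, 2.44], [-1.37, 4.51], [0.17, 1.92], [-2.96, 2.96]. Speed limits (rad/s): [2.39, 2.39, 3.14, 3.14, 3.14, 3.14, 3.14].

### API

Orientations are given as a rotation vector (axis times angle).
In Python, from bench import r gives the robot as it stands.
- The arm moves only by the tool play_rows, never from a script. Its argument "targets" is text: rows parted by semicolons, each of 5 numbers parted by spaces: the closure, from -1 (fully open) to 1 (shut), then the shift along the tool's x, y, z in m, then the turn about the tool's z in rad. In form: gripper dx dy dz spin; .... A call has 1 to 8 rows; each row is the pose to reach, as a shift and turn from the pose commanded when the call began, along the tool's axes at that moment; what a row does not reach only later rows make up. A row lasts 1/12 s, in which the tool goes at most 41.7 mm and 7.16 degrees, less where a joint would pass 70% of its speed; a pose out of reach is approached as far as the arm can. A call with a gripper value outside its range is refused whole. The fingers move at their own pace and stop on an object; "squeeze" is the grip in N (left out, the last holds). Time passes only in rows, so rows that repeat a pose let the fingers close. It gives the time, the measured TCP pose, the force, the opening and the grip force at its end, in the units of the state.
- r.get_obs(): the state, without advancing time (a new reading comes with each control period).
- r.grab_frame(name): name is "scene" or "top" or "wrist"; returns the picture (384x512x3 uint8, red, green, blue); there is no depth.
- r.camera_info(name): a dict with "fov_y" (degrees; the focal length in pixels is half the picture's height over the tangent of half this angle, whatever the lens; pixels are square), "cx", "cy" (the principal point, pixels), "position" and "rotation" of the camera in the world. Camera axes: x right, y down, z forward; pixel columns grow to the right and rows downward; lengths in m; the calibration is good to about 2 mm. A picture is of the moment at which its call begins: read the wrist's pose just before it. camera_info takes no time and is no camera call; for the wrist camera it gives the pose at the moment of the call.
- r.hand_in(): hands the job in; it is judged then, once.
The state is a dict: "clock": time; "joints": joint angles; "qvel": joint speeds; "tau": joint torques, N m; "tcp_pos": TCP position; "orientation": TCP orientation; "contact_force": force on the tool from outside, world axes, zero at the start; "moment": the same for the moment, N m; "grip_width": finger opening in m; "gripper_force": force on a finger pad.
Only numpy, scipy, OpenCV 4.12 (cv2) and the standard library are available. Lean on these libraries where they do the work, as an engineer would, in place of code of your own. Each camera call takes 0.05 s, during which the arm holds its last target. There are 200 camera calls.

### The job

Load the setting ring into its nest on the granite table so that the probe can be checked in it: with one fingertip press the nest's bar down to hold the spring-closed clamp flap up, and with the other fingertip push the ring along the table under the flap until it sits home against both faces of the vee stop; then let the bar go so that the flap comes down on the ring, and move clear. Hold the flap clear of the ring until the ring is home (its lapped face must not be rammed by or dragged under the pad), keep the ring flat on the table - push it, never pinch or lift it - and leave the other things where they are.

Things in the scene. Friction and masses are not known exactly. Their poses are not given: they have to be found in the camera images.
- ring_nest: Low open steel frame screwed to the granite (fixed; place and heading vary), no floor: the ring slides on the granite. Origin: on the table, at the centre of the ring when home. x axis: the way the ring is pushed in (away from the robot), y left, z up. Two smooth guides, 12 mm high, inner faces at y = +/-37.5 mm from x = -18 to 60 mm; lead-ins flare out to x = -52, y = +/-48 mm.
- vee_stop (a point): Point of the nest where the two faces of its vee stop would meet, on the table, at x = 51 mm, y = 0 in the nest's frame. The faces stand at 45 degrees to either side, 12 mm high, each 36 mm from the nest's origin: the ring touches both when its centre is at the origin.
- flap_shaft (a point): Point on the shaft of flap and press bar (nest frame x = 0, y = 48, z = 27 mm). The shaft lies along the nest's x axis on the left guide, between two bearing blocks at x = -12 and x = 52 mm, each 12 mm long, 16 mm wide in y, tops 35 mm above the table.
- clamp_flap (a joint): Hinge of clamp flap and press bar, one seesaw: pressing the bar (left of the shaft) down raises the flap (right of it). rad: 0 shut and empty (pad 15 mm above the table, a 22 mm ring cannot enter), 0.147 flap level on the ring, above 0.22 pad clear of the ring's top, 0.54 stop. A spring shuts it: 5 N at the bar to start, 7 N near the stop; it shuts as soon as the bar is let go.
- clamp_pad (a point): White plastic pad under the free end of the aluminium flap plate, 14 x 20 mm; it comes down on the far rim of the seated ring, x = 20 to 34 mm and y = -10 to 10 mm in the nest's frame; the plate covers x = 14 to 40, y = -16 to 44 mm. This point: centre of its underside.
- press_bar (a point): Middle of the press bar's section, at x = -60 mm in the nest's frame. Bar: flat steel strip, 16 wide, 6 mm thick, along the nest's x from -110 to 13 mm, 34 mm left of the shaft. Shut: y = 82, z = 24 mm, outer edge up (21 degrees), top middle 27 mm above the table. Pressed, it swings about the shaft: top 20 mm at joint 0.22, level at 0.36 (15 mm, y = 79), 10 mm at the stop. Fingertips slide on it.
- setting_ring: Plain steel setting ring, loose, lying flat on the granite in front of the nest's mouth: outside diameter 72 mm, bore 40 mm, 22 mm high, 0.33 kg. Origin: centre of its underside. Its heading does not matter.
- reference_sphere: Bystander to the right of the nest: white ball on a stem on a round black foot, 52 mm wide, 79 mm high, loose; origin at the centre of its underside.
- tape_roll: Bystander on the left: roll of tan adhesive tape lying flat, 72 mm across, 19 mm high, thin-walled (not the ring); origin at the centre of its underside.
- stylus_case: Bystander at the front left: flat grey case with a clear lid, 57 x 91 x 19 mm; origin at the centre of its underside.
- cap_screw_1: Bystander, left: socket cap screw standing on its head, 13 mm wide, 30 mm high.
- cap_screw_2: Bystander, left: the same.
- cap_screw_3: Bystander, left: the same.
There are look-alikes about, which are no part of the job. Leave any green look-alike of the setting_ring alone.

How it is judged:
By the outcome, as a careful person would: the job done as asked, in the order asked, and still so for the second after the job is handed in, with the robot touching nothing.
It also fails if it takes over 61 s, if anything falls off the work surface, if the arm or the gripper's body presses on something with over 40 N, if the wrist force passes 120 N, or if a joint passes its speed limit or range.

## Working session

There is one attempt and no reset: what is moved stays moved. The work goes in short steps, Python scripts to look and compute and a tool call to move; the robot and the scene stay as the last step left them, time stands still between calls to the robot, and variables do not carry over. Pictures are saved under pics/ and viewed, at most 10 in all, crops included, and the job is handed in when it is done.

Besides the shell and the picture viewer there is one more tool, called by a JSON object that holds its "op" and its "data", one argument or row to a line. play_rows: Moves the arm, as the interface text tells. Its arguments: {"type":"object","properties":{"targets":{"type":"string"},"squeeze":{"type":"number"}},"required":["targets"]}

```bash
mkdir -p pics; ls; python3 - <<'E'
from bench import r
import cv2,numpy as np
for n in("scene","top"):
    print(n,r.camera_info(n)); cv2.imwrite(f"pics/{n}0.png",r.grab_frame(n)[:,:,::-1])
a=[cv2.imread(f"pics/{n}0.png") for n in("scene","top")]
o=r.get_obs();print({k:np.round(v,3) for k,v in o.items()})
E
```

```text
pics
scene {'fov_y': 51.540866935462574, 'cx': 252.84575166877065, 'cy': 196.87725157925456, 'position': array([0.08269695, 0.47193407, 0.4502644 ]), 'rotation': array([-0.73397336,  2.34661578, -1.36356648])}
top {'fov_y': 55.445560923251776, 'cx': 253.72175501236973, 'cy': 192.18708591956545, 'position': array([ 0.45917339, -0.11243565,  0.91667946]), 'rotation': array([-2.14540456,  2.19575973, -0.06796412])}
{'clock': np.float64(0.1), 'joints': array([ 1.187,  0.478,  0.022,  1.556, -0.011,  1.109, -0.083]), 'qvel': array([ 0.   , -0.003, -0.   , -0.003,  0.   , -0.   , -0.   ]), 'tau': array([ 4.0000e-03, -5.9776e+01,  1.6140e+00, -2.8195e+01,  1.3000e-02,
        5.0000e-03, -0.0000e+00]), 'tcp_pos': array([ 0.184, -0.649,  0.23 ]), 'orientation': array([-3.11e+00, -4.32e-01,  1.00e-03]), 'contact_force': array([0.683, 0.067, 0.273]), 'moment': array([ 0.012,  0.033, -0.02 ]), 'gripper_force': np.float64(0.0), 'grip_width': np.float64(0.085)}
```

View pics/top0.png

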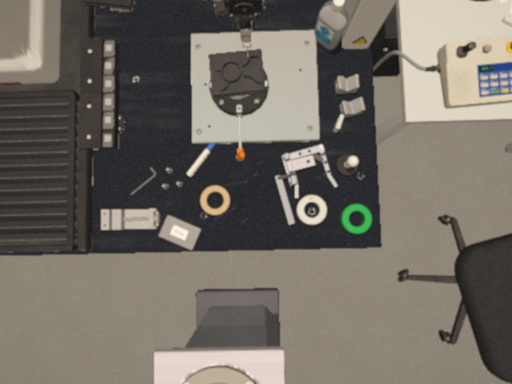

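View pics/scene0.png

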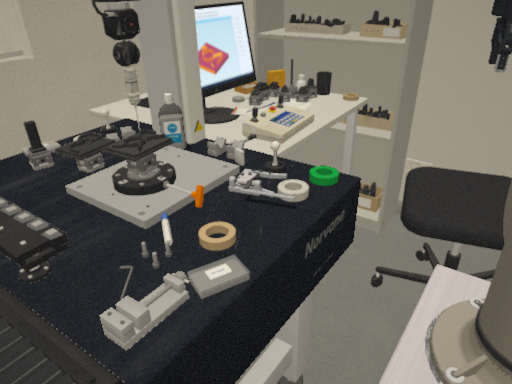

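The top view shows the candidates for the ring: the pale ring at (312,209), the green ring at (357,219) and the tan tape at (215,200). The pale ring fits, since it is steel and lies at the nest's mouth. The nest is at about (305,170) and its bar runs from (279,178) to (291,222). I'll confirm this in an enlarged crop.

```bash
python3 - <<'E'
import cv2
a=cv2.imread("pics/top0.png")[135:245,260:380]
cv2.imwrite("pics/crop1.png",cv2.resize(a,None,fx=5.4,fy=5.4,interpolation=cv2.INTER_CUBIC))
E
```

```text
(no output)
```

View pics/crop1.png

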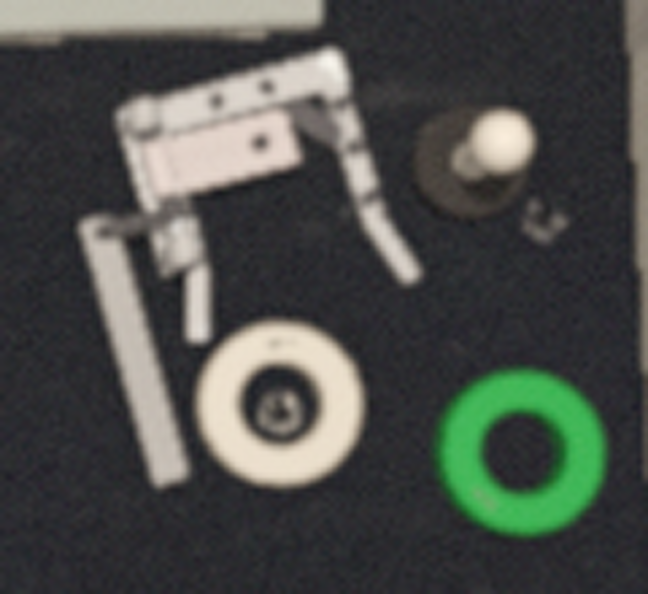

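The crop confirms it: the pale steel ring is at crop (280,404), the bar runs from (97,222) to (170,485), the lead-in tips are at (198,340) and (412,277), and the green look-alike stands apart. Next I'll measure.

```bash
cat > h.py <<'E'
import numpy as np,cv2
from scipy.spatial.transform import Rotation as R
def ray(ci,uv,z):
    uv=np.atleast_2d(uv).astype(float); f=192/np.tan(np.radians(ci["fov_y"]/2))
    d=np.c_[(uv[:,0]-ci["cx"])/f,(uv[:,1]-ci["cy"])/f,np.ones(len(uv))]
    d=R.from_rotvec(ci["rotation"]).apply(d); p=ci["position"]
    return p+d*((z-p[2])/d[:,2])[:,None]
def proj(ci,P):
    f=192/np.tan(np.radians(ci["fov_y"]/2)); c=R.from_rotvec(ci["rotation"]).inv().apply(np.atleast_2d(P)-ci["position"])
    return np.c_[c[:,0]/c[:,2]*f+ci["cx"],c[:,1]/c[:,2]*f+ci["cy"]]
def nestpt(o,h,P):  # nest -> world
    P=np.atleast_2d(P); c,s=np.cos(h),np.sin(h); return np.c_[o[0]+c*P[:,0]-s*P[:,1],o[1]+s*P[:,0]+c*P[:,1],P[:,2]]
def tonest(o,h,W):
    W=np.atleast_2d(W); d=W[:,:2]-np.array(o)[:2]; c,s=np.cos(h),np.sin(h); return np.c_[c*d[:,0]+s*d[:,1],-s*d[:,0]+c*d[:,1]]
E
python3 - <<'E'
from bench import r
from h import *
im=cv2.imread("pics/top0.png"); ci=r.camera_info("top")
g=cv2.cvtColor(im,cv2.COLOR_BGR2GRAY); m=((g>105)*255).astype(np.uint8)
m[:142]=0;m[240:]=0;m[:,:268]=0;m[:,:]=m
n,l,s,c=cv2.connectedComponentsWithStats(m)
for i in range(1,n):
    if s[i,4]>25 and s[i,0]<375:
        cn=cv2.findContours((l==i).astype(np.uint8),0,1)[0][0]; q=cv2.minAreaRect(cn)
        print(i,s[i],c[i].round(1),[np.round(a,1) for a in q],cv2.minEnclosingCircle(cn), im[l==i].mean(0).round())
        if s[i,2]<25 and s[i,3]>35:
            B=ray(ci,cv2.boxPoints(q),.026);print("bar",B.round(4))
        if 500>s[i,4]>0 and abs(c[i][0]-312)<5: print("ring",ray(ci,cv2.minEnclosingCircle(cn)[0],.022),cv2.minEnclosingCircle(cn)[1])
for p in [(280,404)]:print("ring",ray(ci,(np.array(p)+.5)/5.4-.5+[260,135],.022))
L=(np.array([[170,485],[97,222],[198,340],[412,277],[120,108],[345,55]])+.5)/5.4-.5+[260,135]
for p,z in zip(L,[.026,.026,.012,.012,.02,.012]):print(ray(ci,p,z).round(4))
print("ws",ray(ci,[(92,252),(381,247)],0).round(3))
E
```

```text
3 [ 281  144   57   55 1087] [304.6 164. ] [array([308.8, 170.2]), array([46.8, 46.5]), np.float64(73.9)] ((309.0, 171.0), 31.764860153198242) [169. 177. 186.]
4 [344 155  15  13 141] [351.4 161.3] [array([351., 161.]), array([12., 14.]), np.float64(90.0)] ((350.5, 161.5), 7.905794143676758) [160. 176. 188.]
5 [275 175  20  50 364] [284.5 199.8] [array([284.4, 199.2]), array([51.2,  7.3]), np.float64(73.8)] ((283.5, 199.5), 25.62235450744629) [161. 169. 177.]
bar [[ 0.5716 -0.1464  0.026 ]
 [ 0.5762 -0.1637  0.026 ]
 [ 0.4552 -0.1948  0.026 ]
 [ 0.4506 -0.1778  0.026 ]]
8 [296 194  32  31 595] [311.4 209.3] [array([311.3, 209.3]), array([30.4, 29.7]), np.float64(45.0)] ((311.4210510253906, 209.42105102539062), 15.61004638671875) [180. 198. 209.]
9 [342 204  30  30 466] [356.3 218.3] [array([356.2, 218.2]), array([29. , 28.3]), np.float64(45.0)] ((356.30487060546875, 218.30487060546875), 14.845345497131348) [ 84. 175.  63.]
11 [308 208   8   7  26] [311.9 211.6] [array([311.5, 211. ]), array([6., 7.]), np.float64(90.0)] ((311.4166564941406, 211.0), 3.9590978622436523) [113. 121. 128.]
ring [[ 0.48301713 -0.23604372  0.022     ]] 3.9590978622436523
ring [[ 0.48689655 -0.23624788  0.022     ]]
[[ 0.4516 -0.1852  0.026 ]]
[[ 0.5712 -0.1558  0.026 ]]
[[ 0.5174 -0.2012  0.012 ]]
[[ 0.544 -0.3    0.012]]
[[ 0.6244 -0.1681  0.02  ]]
[[ 0.648  -0.2733  0.012 ]]
ws [[ 0.394  0.313  0.   ]
 [ 0.391 -0.407  0.   ]]
```

{"op": "play_rows", "data": {
  "targets": "-1 0.03 -0.02 0 0.02;-1 0.06 -0.04 0 0.02;-1 0.09 -0.065 0 0.02;-1 0.125 -0.09 0 0.02;-1 0.16 -0.112 0 0.02;-1 0.19 -0.135 0 0.02;-1 0.22 -0.158 0 0.02;-1 0.255 -0.18 0 0.02"
}}

```text
clock: 0.77
tcp_pos: [0.3799, -0.4053, 0.2311]
orientation: [-3.116, -0.399, 0.002]
contact_force: [1.1, -1.5, 0.1]
grip_width: 0.0854
gripper_force: 0.0
```

{"op": "play_rows", "data": {
  "targets": "-1 0.03 -0.02 0 0;-1 0.06 -0.04 0 0;-1 0.09 -0.065 0 0;-1 0.12 -0.085 0 0;-1 0.15 -0.108 0 0;-1 0.18 -0.129 0 0;-1 0.18 -0.129 0 0;-1 0.18 -0.129 0 0"
}}

```text
clock: 1.43
tcp_pos: [0.5229, -0.2338, 0.2309]
orientation: [-3.114, -0.409, 0.0]
contact_force: [-0.2, -0.3, 0.1]
grip_width: 0.0854
gripper_force: 0.0
```

```bash
python3 - <<'E'
from bench import r
from h import *
print(r.get_obs()["tcp_pos"],R.from_rotvec(r.get_obs()["orientation"]).as_matrix().round(3))
import pickle
ci=r.camera_info("wrist"); pickle.dump(ci,open("w1.pkl","wb")); print(ci)
cv2.imwrite("pics/w1.png",r.grab_frame("wrist")[:,:,::-1])
o,h=(.581,-.237),np.radians(14.8)
print(proj(ci,nestpt(o,h,[[-110,82,.024],[-52,48,12],[-52,-48,12],[51,0,0],[-91,24,22],[0,0,0]]/np.array([1e3]*3))).round())
E
```

```text
[ 0.52293117 -0.23376814  0.23088051] [[ 0.966  0.258 -0.   ]
 [ 0.258 -0.966  0.001]
 [ 0.    -0.001 -1.   ]]
{'fov_y': 66.692824676156, 'cx': 254.26294268767677, 'cy': 190.12973054547038, 'position': array([ 0.59786858, -0.21430413,  0.37288708]), 'rotation': array([ 2.28771563, -1.75518202, -0.27758852])}
[[207. 199.]
 [231. 158.]
 [307. 159.]
 [270.  71.]
 [250. 190.]
 [269. 115.]]
```

View pics/w1.png

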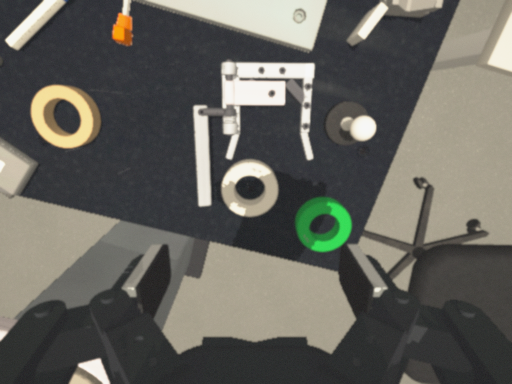

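The wrist view agrees with the top-view estimate: the ring is at (249,188), the bar end at (204,205) and the lead-in tips at (231,158) and (309,158), all within 2 px or so of prediction. Next I'll refine the numbers.

```bash
python3 - <<'E'
from h import *
import pickle
ci=pickle.load(open("w1.pkl","rb")); im=cv2.imread("pics/w1.png"); g=cv2.cvtColor(im,cv2.COLOR_BGR2GRAY)
o,h=(.581,-.237),np.radians(14.96)
def edges(row,a,b,z):
    big=g[row,a:b].astype(float); out=[]
    for i in range(len(big)-1):
        if (big[i]-105)*(big[i+1]-105)<0:
            u=a+i+(105-big[i])/(big[i+1]-big[i]); out.append((tonest(o,h,ray(ci,(u,row),z))[0]*1e3).round(1).tolist())
    return out
for row in (120,135,150,165,180,195): print("bar",row,edges(row,190,216,.026))
for row in (112,118,122): print("guide",row,edges(row,218,330,.012))
# bar near end
col=g[:,205].astype(float); i=[i for i in range(195,215) if (col[i]-105)*(col[i+1]-105)<0]; print("bar end",i,[(tonest(o,h,ray(ci,(205,k+.5),.022))*1e3).round(1) for k in i])
m=((g>95)*255).astype(np.uint8); n,l,s,c=cv2.connectedComponentsWithStats(m)
i=l[175,255]; print(s[i]); 
cs,hi=cv2.findContours((l==i).astype(np.uint8),cv2.RETR_CCOMP,1)
for k in cs:
    if len(k)>20:
        e=cv2.fitEllipse(k); print("ell",e,(tonest(o,h,ray(ci,e[0],.011))*1e3).round(1),(tonest(o,h,ray(ci,e[0],.022))*1e3).round(1))
E
```

```text
bar 120 [[-3.9, 89.7], [-3.9, 72.0]]
bar 135 [[-21.1, 90.0], [-21.1, 72.0]]
bar 150 [[-38.9, 90.0], [-38.9, 72.2]]
bar 165 [[-57.3, 90.0], [-57.2, 72.2]]
bar 180 [[-76.2, 90.2], [-76.2, 72.5]]
bar 195 [[-95.8, 90.5], [-95.8, 72.7]]
guide 112 [[4.4, 44.0], [4.4, 42.1], [4.4, 35.5], [4.4, -36.5], [4.4, -49.0]]
guide 118 [[-2.6, 57.3], [-2.6, 35.4], [-2.5, -36.6], [-2.5, -49.1]]
guide 122 [[-7.3, 57.1], [-7.3, 35.4], [-7.2, -36.5], [-7.2, -49.2]]
bar end [206] [array([[-112.7,   81.7]])]
[ 221  159   58   58 2127]
ell ((249.19900512695312, 187.76121520996094), (56.69136428833008, 57.58712387084961), 11.600835800170898) [[-90.9  24.9]] [[-87.4  24.7]]
ell ((249.54751586914062, 187.6238250732422), (23.89097785949707, 29.756576538085938), 91.3453369140625) [[-90.7  24.5]] [[-87.2  24.2]]
```

{"op": "play_rows", "data": {
  "targets": "-0.52 -0.01 -0.001 0 0.12;-0.52 -0.02 -0.002 0 0.24;-0.52 -0.03 -0.003 0 0.36;-0.52 -0.04 -0.004 0 0.48;-0.52 -0.05 -0.005 0 0.6;-0.52 -0.06 -0.006 0 0.72;-0.52 -0.075 -0.0065 0 0.84;-0.52 -0.075 -0.0065 0 0.96"
}}

```text
clock: 2.15
tcp_pos: [0.4433, -0.252, 0.231]
orientation: [2.941, -1.1, -0.003]
contact_force: [-1.4, -0.8, 0.3]
grip_width: 0.0649
gripper_force: 0.0
```

{"op": "play_rows", "data": {
  "targets": "-0.52 0 0 0.02 0.12;-0.52 0 0 0.04 0.24;-0.52 0 0 0.06 0.36;-0.52 0 0 0.08 0.48;-0.52 0 0 0.1 0.6;-0.52 0 0 0.12 0.61;-0.52 0 0 0.13 0.61;-0.52 0 0 0.13 0.61"
}}

```text
clock: 2.82
tcp_pos: [0.445, -0.2497, 0.0993]
orientation: [2.485, -1.919, -0.007]
contact_force: [-0.5, 0.2, -0.3]
grip_width: 0.0649
gripper_force: 0.0
```

```bash
cat >> h.py <<'E'
O=(.5802,-.2378);H=np.radians(14.8)
def st(r,off):
    ob=r.get_obs(); M=R.from_rotvec(ob["orientation"]).as_matrix(); p=ob["tcp_pos"]
    print("t",ob["clock"].round(2),"w",round(float(ob["grip_width"]),4),"nest mm",(tonest(O,H,p)*1e3).round(1),"z",p[2].round(4),"head",(np.degrees(np.arctan2(M[1,0],M[0,0]))-np.degrees(H)).round(2),"F",ob["contact_force"].round(1))
    w=ob["grip_width"]/2+.00725
    for s in(-1,1): print("finger",s,(tonest(O,H,p+M[:,1]*w*s)*1e3).round(1))
E
python3 - <<'E'
from bench import r
from h import *
st(r,0)
a=r.grab_frame("scene")[100:300,170:420]
cv2.imwrite("pics/s2.png",cv2.resize(a[:,:,::-1],None,fx=3,fy=3,interpolation=cv2.INTER_CUBIC))
E
```

```text
Traceback (most recent call last):
  File "h.py", line 18, in st
    print("t",ob["clock"].round(2),"w",round(float(ob["grip_width"]),4),"nest mm",(tonest(O,H,p)*1e3).round(1),"z",p[2].round(4),"head",(np.degrees(np.arctan2(M[1,0],M[0,0]))-np.degrees(H)).round(2),"F",ob["contact_force"].round(1))
              ^^^^^^^^^^^^^^^^^
AttributeError: 'float' object has no attribute 'round'
```

```bash
sed -i 's/ob\["clock"\].round(2)/round(float(ob["clock"]),2)/' h.py
python3 - <<'E'
from bench import r
from h import *
st(r,0)
a=r.grab_frame("scene")[100:300,170:420]
cv2.imwrite("pics/s2.png",cv2.resize(a[:,:,::-1],None,fx=3,fy=3,interpolation=cv2.INTER_CUBIC))
E
```

```text
t 2.82 w 0.0649 nest mm [[-133.7   23. ]] z 0.0993 head -90.17 F [-0.5  0.2 -0.3]
finger -1 [[-94.   22.9]]
finger 1 [[-173.5   23.1]]
```

View pics/s2.png

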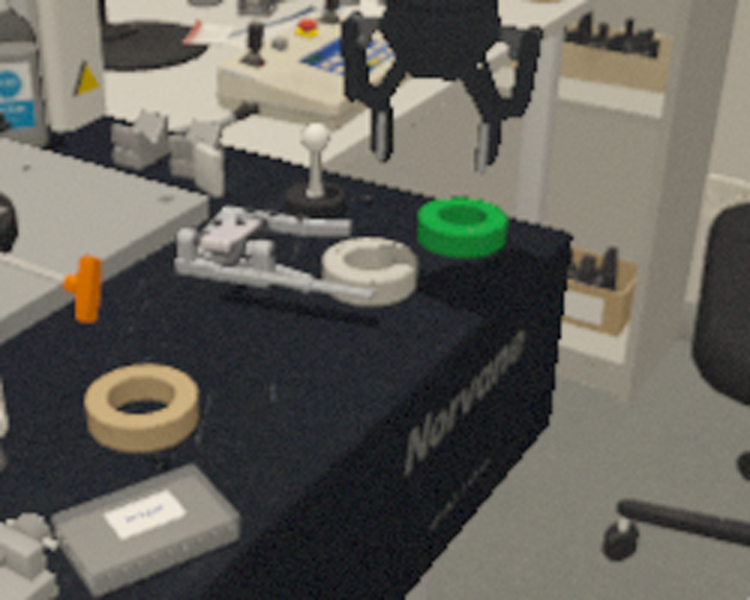

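The scene crop shows the gripper hovering behind the ring. The front fingertip is at full-frame (297,153) and the rear one at (330,156). I'll use these to get the tip height.

```bash
python3 - <<'E'
from bench import r
from h import *
ci=r.camera_info("scene")
for n,uv in(((-.094,.0229,0),(297,153)),((-.1735,.0231,0),(330.5,156))):
    w=nestpt(O,H,n)[0]
    for z in(.095,.1,.105,.11,.115): w[2]=z; print(z,proj(ci,w).round(1),uv)
E
```

```text
0.095 [[296.3 156.9]] (297, 153)
0.1 [[296.3 154.8]] (297, 153)
0.105 [[296.4 152.7]] (297, 153)
0.11 [[296.5 150.6]] (297, 153)
0.115 [[296.5 148.5]] (297, 153)
0.095 [[332.1 161.4]] (330.5, 156)
0.1 [[332.3 159.3]] (330.5, 156)
0.105 [[332.4 157.1]] (330.5, 156)
0.11 [[332.6 155. ]] (330.5, 156)
0.115 [[332.8 152.8]] (330.5, 156)
```

{"op": "play_rows", "data": {
  "targets": "-0.52 -0.002 -0.004 0.02 0;-0.52 -0.002 -0.004 0.04 0;-0.52 -0.002 -0.004 0.055 0;-0.52 -0.002 -0.004 0.065 0;-0.52 -0.002 -0.004 0.065 0"
}}

```text
clock: 3.28
tcp_pos: [0.4502, -0.2465, 0.0356]
orientation: [2.487, -1.919, -0.002]
contact_force: [-0.2, 0.2, -0.2]
grip_width: 0.0647
gripper_force: 0.0
```

```bash
python3 - <<'E'
from bench import r
from h import *
st(r,0)
ci=r.camera_info("wrist");im=r.grab_frame("wrist")[:,:,::-1]
cv2.imwrite("pics/w2.png",im)
E
```

```text
t 3.28 w 0.0647 nest mm [[-127.9   24.8]] z 0.0356 head -90.11 F [-0.2  0.2 -0.2]
finger -1 [[-88.3  24.8]]
finger 1 [[-167.5   24.9]]
```

View pics/w2.png

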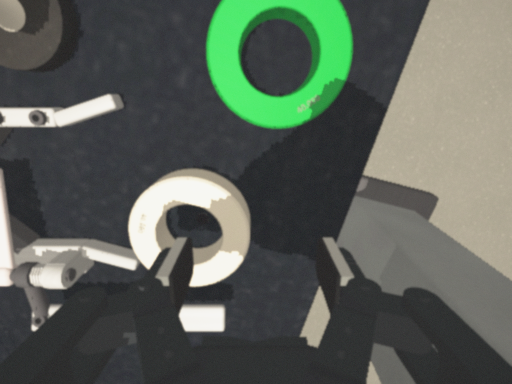

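The wrist view shows the front finger over the bore, with the finger at (180,240) and the bore at (193,227). The rear finger is clear behind the ring. Descending.

{"op": "play_rows", "data": {
  "targets": "-0.52 0 0.0015 0.01 0;-0.52 0 0.0015 0.018 0;-0.52 0 0.0015 0.026 0;-0.52 0 0.0015 0.026 0"
}}

```text
clock: 3.67
tcp_pos: [0.4485, -0.2463, 0.009]
orientation: [2.487, -1.919, -0.003]
contact_force: [-0.7, -0.8, -0.6]
grip_width: 0.0647
gripper_force: 0.0
```

{"op": "play_rows", "data": {
  "targets": "-0.52 0 0 0.003 0;-0.52 0 0 0.006 0;-0.52 0 0 0.006 0"
}}

```text
clock: 3.92
tcp_pos: [0.4492, -0.2465, 0.0039]
orientation: [2.487, -1.919, -0.001]
contact_force: [-0.3, -0.6, -1.4]
grip_width: 0.0649
gripper_force: 0.0
```

{"op": "play_rows", "data": {
  "targets": "-0.52 0.004 0 0 0;-0.52 0.008 0 0 0;-0.52 0.012 0 0 0;-0.52 0.016 0 0 0;-0.52 0.02 0 0 0;-0.52 0.024 0 0 0;-0.52 0.028 0 0 0;-0.52 0.03 0 0 0"
}}

```text
clock: 4.58
tcp_pos: [0.4572, -0.2763, 0.0044]
orientation: [2.487, -1.919, 0.001]
contact_force: [0.2, 2.8, 0.5]
grip_width: 0.0649
gripper_force: 1.2
```

{"op": "play_rows", "data": {
  "targets": "-0.52 0.001 0 0 0;-0.52 0.0022 0 0 0;-0.52 0.0022 0 0 0;-0.52 0.001 0 0 0;-0.52 -0.001 0 0 0;-0.52 -0.002 0 0 0;-0.52 -0.002 0 0 0"
}}

```text
clock: 5.17
tcp_pos: [0.4565, -0.2736, 0.0043]
orientation: [2.487, -1.919, 0.0]
contact_force: [0.8, 0.5, -1.4]
grip_width: 0.0652
gripper_force: 0.0
```

```bash
cat >> h.py <<'E'
def ring(r,name="top"):
    ci=r.camera_info(name);im=r.grab_frame(name); g=cv2.cvtColor(im,cv2.COLOR_RGB2HSV); g=((im.min(2)>110)*255).astype(np.uint8)
    return ci,im,g
E
python3 - <<'E'
from bench import r
from h import *
st(r,0)
im=r.grab_frame("top")[:,:,::-1]; cv2.imwrite("pics/top2.png",im)
cv2.imwrite("pics/c2.png",cv2.resize(im[135:245,260:380],None,fx=5,fy=5,interpolation=cv2.INTER_CUBIC))
E
```

```text
t 5.17 w 0.0652 nest mm [[-128.8   -3. ]] z 0.0043 head -90.09 F [ 0.8  0.5 -1.4]
finger -1 [[-88.9  -3.1]]
finger 1 [[-168.6   -2.9]]
```

View pics/c2.png

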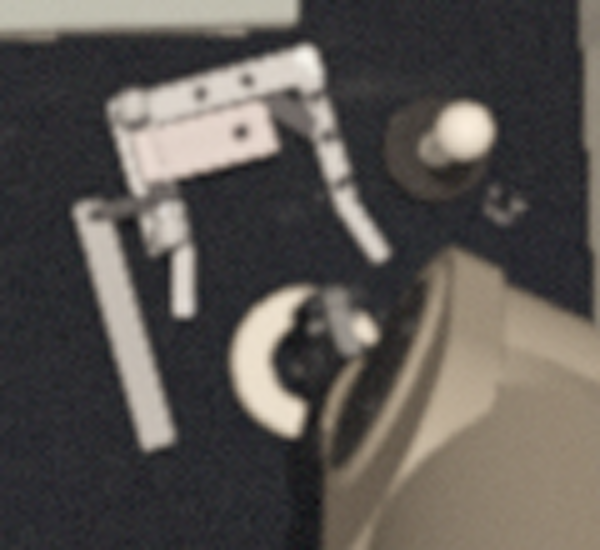

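{"op": "play_rows", "data": {
  "targets": "-0.52 -0.003 -0.004 0 0;-0.52 -0.003 -0.01 0 0;-0.52 -0.003 -0.016 0 0;-0.52 -0.003 -0.021 0 0;-0.52 -0.003 -0.026 0 0;-0.52 -0.003 -0.031 0 0;-0.52 -0.003 -0.036 0 0;-0.52 -0.003 -0.041 0 0"
}}

```text
clock: 5.88
tcp_pos: [0.4958, -0.2603, 0.0042]
orientation: [2.487, -1.919, -0.0]
contact_force: [-1.9, -0.6, 0.0]
grip_width: 0.0649
gripper_force: 0.8
```

{"op": "play_rows", "data": {
  "targets": "-0.52 0 -0.005 0 0;-0.52 0 -0.01 0 0;-0.52 0 -0.0125 0 0;-0.52 0 -0.0125 0 0;-0.52 0 -0.009 0 0;-0.52 0 -0.009 0 0"
}}

```text
clock: 6.38
tcp_pos: [0.5037, -0.2584, 0.0044]
orientation: [2.487, -1.919, 0.0]
contact_force: [0.6, 0.3, 0.1]
grip_width: 0.0652
gripper_force: 0.0
```

{"op": "play_rows", "data": {
  "targets": "-0.52 0 0 -0.015 0;-0.52 0 0 -0.035 0;-0.52 0 0 -0.06 0;-0.52 0 0.03 -0.08 0;-0.52 0 0.06 -0.08 0;-0.52 0 0.07 -0.08 0;-0.52 0 0.07 -0.08 0"
}}

```text
clock: 6.97
tcp_pos: [0.433, -0.2772, 0.0845]
orientation: [2.482, -1.924, -0.002]
contact_force: [-0.7, 0.1, 0.9]
grip_width: 0.0648
gripper_force: 0.0
```

```bash
python3 - <<'E'
from bench import r
from h import *
st(r,0)
E
```

```text
t 6.97 w 0.0648 nest mm [[-152.4   -0.5]] z 0.0845 head -90.34 F [-0.7  0.1  0.9]
finger -1 [[-112.8   -0.7]]
finger 1 [[-192.1   -0.3]]
```

{"op": "play_rows", "data": {
  "targets": "-0.52 -0.005 -0.007 0 -0.12;-0.52 -0.01 -0.014 0 -0.24;-0.52 -0.015 -0.021 0 -0.36;-0.52 -0.02 -0.028 0 -0.48;-0.52 -0.025 -0.035 0 -0.6;-0.52 -0.03 -0.042 0 -0.72;-0.52 -0.035 -0.05 0 -0.84;-0.52 -0.04 -0.055 0 -0.96"
}}

```text
clock: 7.63
tcp_pos: [0.4812, -0.2221, 0.0841]
orientation: [-3.094, 0.543, -0.002]
contact_force: [0.3, -0.2, 0.3]
grip_width: 0.065
gripper_force: 0.0
```

{"op": "play_rows", "data": {
  "targets": "-0.52 0 0 0 -0.12;-0.52 0 0 0 -0.24;-0.52 0 0 0 -0.36;-0.52 0 0 0 -0.48;-0.52 0 0 0 -0.6;-0.52 0 0 0 -0.617;-0.52 0 0 0 -0.617"
}}

```text
clock: 8.22
tcp_pos: [0.48, -0.2229, 0.084]
orientation: [-3.114, -0.408, -0.001]
contact_force: [-0.3, -0.5, -0.1]
grip_width: 0.0649
gripper_force: 0.0
```

```bash
python3 - <<'E'
from bench import r
from h import *
st(r,0)
import pickle
ci=r.camera_info("wrist");im=r.grab_frame("wrist")[:,:,::-1].copy()
im2=r.grab_frame("top")[:,:,::-1]; cv2.imwrite("pics/top3.png",im2)
for R_,z in((.036,.022),):
    t=np.linspace(0,2*np.pi,60)
    for u,v in proj(ci,nestpt(O,H,np.c_[-.045+R_*np.cos(t),R_*np.sin(t),0*t+z])): cv2.circle(im,(int(u),int(v)),0,(0,0,255),-1)
cv2.imwrite("pics/w3.png",im)
E
```

```text
t 8.22 w 0.0649 nest mm [[-93.1  40. ]] z 0.084 head 0.14 F [-0.3 -0.5 -0.1]
finger -1 [[-93.2  79.7]]
finger 1 [[-93.    0.3]]
```

View pics/w3.png

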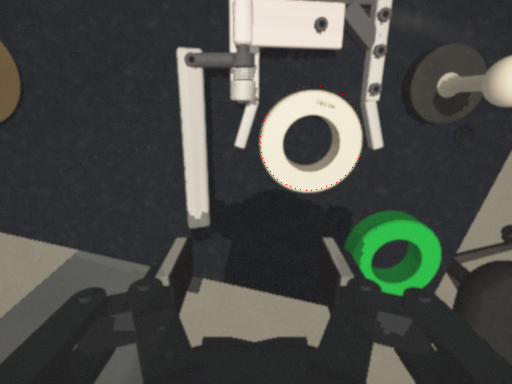

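The wrist view shows the ring's top exactly on my predicted circle at nest (-45,0), between the lead-in tips and well in front of the flap. Next I'll back off 4 mm and go down onto the bar.

{"op": "play_rows", "data": {
  "targets": "-0.52 -0.004 0 0.02 0;-0.52 -0.004 0 0.035 0;-0.52 -0.004 0 0.045 0;-0.52 -0.004 0 0.05 0;-0.52 -0.004 0 0.05 0"
}}

```text
clock: 8.73
tcp_pos: [0.4752, -0.2238, 0.0334]
orientation: [-3.114, -0.411, 0.002]
contact_force: [-0.9, -0.1, -0.3]
grip_width: 0.065
gripper_force: 0.0
```

{"op": "play_rows", "data": {
  "targets": "-0.52 0 0 0.004 0;-0.52 0 0 0.008 0;-0.52 0 0 0.012 0;-0.52 0 0 0.015 0;-0.52 0 0 0.018 0;-0.52 0 0 0.018 0"
}}

```text
clock: 9.23
tcp_pos: [0.4759, -0.2245, 0.0164]
orientation: [3.114, 0.411, 0.001]
contact_force: [-0.7, -1.1, 6.4]
grip_width: 0.065
gripper_force: 2.7
```

{"op": "play_rows", "data": {
  "targets": "-0.52 0 0 0.003 0;-0.52 0 0 0.006 0;-0.52 0 0 0.006 0"
}}

```text
clock: 9.48
tcp_pos: [0.4762, -0.2257, 0.0108]
orientation: [3.113, 0.41, 0.002]
contact_force: [-0.6, -2.5, 7.7]
grip_width: 0.0648
gripper_force: 3.8
```

```bash
python3 - <<'E'
from bench import r
from h import *
st(r,0)
im=r.grab_frame("wrist")[:,:,::-1].copy(); cv2.imwrite("pics/w4.png",im)
E
```

```text
t 9.48 w 0.0648 nest mm [[-97.5  38.3]] z 0.0108 head 0.2 F [-0.6 -2.5  7.7]
finger -1 [[-97.6  77.9]]
finger 1 [[-97.3  -1.3]]
```

View pics/w4.png

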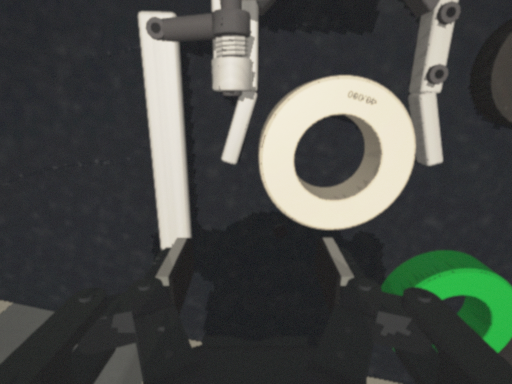

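The wrist view shows finger A on the bar's near end at (175,245), finger B behind the ring, and the ring untouched. The force of 6–8 N matches the spring. I'll feel for the bar's stop to calibrate the tip height.

{"op": "play_rows", "data": {
  "targets": "-0.52 0 -0.0015 0.002 0;-0.52 0 -0.0015 0.003 0;-0.52 0 -0.0015 0.003 0"
}}

```text
clock: 9.78
tcp_pos: [0.4764, -0.2258, 0.0086]
orientation: [3.111, 0.408, 0.004]
contact_force: [-2.0, -5.5, 10.8]
grip_width: 0.0649
gripper_force: 5.3
```

{"op": "play_rows", "data": {
  "targets": "-0.52 0 0 0.001 0;-0.52 0 0 0.002 0;-0.52 0 0 0.002 0"
}}

```text
clock: 10.03
tcp_pos: [0.4766, -0.2265, 0.007]
orientation: [3.11, 0.407, 0.004]
contact_force: [-1.4, -7.5, 12.6]
grip_width: 0.0645
gripper_force: 6.5
```

```bash
python3 - <<'E'
from bench import r
from h import *
st(r,0)
a=cv2.imread("pics/top3.png"); b=r.grab_frame("top")[:,:,::-1].copy(); cv2.imwrite("pics/top4.png",b)
c=r.grab_frame("scene")[:,:,::-1]; s0=cv2.imread("pics/scene0.png")
v=[cv2.resize(x,None,fx=4,fy=4,interpolation=cv2.INTER_CUBIC) for x in(a[140:205,265:345],b[140:205,265:345],s0[155:215,215:305],c[155:215,215:305])]
v=[cv2.resize(x,(380,290)) for x in v]
cv2.imwrite("pics/cmp.png",np.vstack([np.hstack(v[:2]),np.hstack(v[2:])]))
E
```

```text
t 10.03 w 0.0645 nest mm [[-97.2  37.4]] z 0.007 head 0.12 F [-1.4 -7.5 12.6]
finger -1 [[-97.3  76.9]]
finger 1 [[-97.2  -2.1]]
```

View pics/cmp.png

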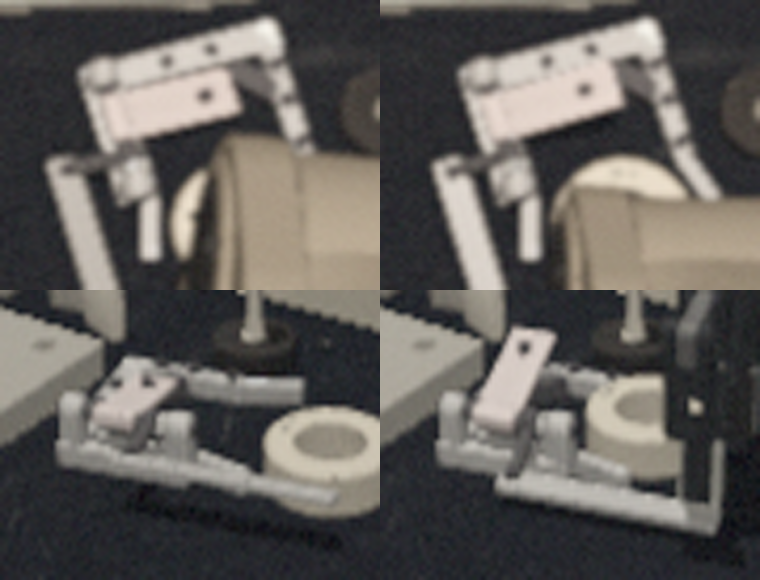

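The comparison shows the flap clearly raised: in the scene pair the plate swings up at (515,375) and finger A is on the bar's end at (705,515). The vertical force is climbing towards the stop, so I'll ease up about 3 mm before pushing.

{"op": "play_rows", "data": {
  "targets": "-0.52 0 0 -0.0015 0;-0.52 0 0 -0.003 0;-0.52 0 0 -0.003 0"
}}

```text
clock: 10.38
tcp_pos: [0.4763, -0.2254, 0.0098]
orientation: [3.111, 0.408, 0.004]
contact_force: [-0.9, -5.9, 9.1]
grip_width: 0.0652
gripper_force: 4.8
```

```bash
python3 - <<'E'
from bench import r
from h import *
st(r,0)
E
```

```text
t 10.38 w 0.0652 nest mm [[-97.2  38.5]] z 0.0098 head 0.16 F [-0.9 -5.9  9.1]
finger -1 [[-97.4  78.4]]
finger 1 [[-97.1  -1.3]]
```

{"op": "play_rows", "data": {
  "targets": "-0.52 0.002 0 0 0;-0.52 0.005 0 0 0;-0.52 0.008 0 0 0;-0.52 0.011 0 0 0;-0.52 0.014 0 0 0;-0.52 0.017 0 0 0;-0.52 0.02 0 0 0;-0.52 0.02 0 0 0"
}}

```text
clock: 11.05
tcp_pos: [0.4925, -0.2186, 0.0084]
orientation: [3.114, 0.41, -0.006]
contact_force: [-5.4, -0.3, 8.0]
grip_width: 0.0646
gripper_force: 4.6
```

```bash
python3 - <<'E'
from bench import r
from h import *
st(r,0)
E
```

```text
t 11.05 w 0.0646 nest mm [[-79.8  41. ]] z 0.0084 head 0.2 F [-5.4 -0.3  8. ]
finger -1 [[-80.   80.6]]
finger 1 [[-79.7   1.4]]
```

{"op": "play_rows", "data": {
  "targets": "-0.52 0.003 0.001 0 0;-0.52 0.006 0.001 0 0;-0.52 0.009 0.001 0 0;-0.52 0.012 0.001 0 0;-0.52 0.015 0.001 0 0;-0.52 0.018 0.001 0 0;-0.52 0.022 0.001 0 0;-0.52 0.022 0.001 0 0"
}}

```text
clock: 11.72
tcp_pos: [0.5143, -0.2136, 0.0084]
orientation: [3.114, 0.41, -0.006]
contact_force: [-4.4, -1.0, 7.5]
grip_width: 0.0649
gripper_force: 4.4
```

{"op": "play_rows", "data": {
  "targets": "-0.52 0.002 0 0 0;-0.52 0.004 0 0 0;-0.52 0.006 0 0 0;-0.52 0.006 0 0 0"
}}

```text
clock: 12.05
tcp_pos: [0.5196, -0.2122, 0.0083]
orientation: [3.114, 0.41, -0.007]
contact_force: [-6.0, -2.0, 7.6]
grip_width: 0.065
gripper_force: 4.6
```

```bash
python3 - <<'E'
from bench import r
from h import *
st(r,0)
E
```

```text
t 12.05 w 0.065 nest mm [[-52.   40.3]] z 0.0083 head 0.2 F [-6.  -2.   7.6]
finger -1 [[-52.2  80. ]]
finger 1 [[-51.9   0.5]]
```

{"op": "play_rows", "data": {
  "targets": "-0.52 0.001 0 0 0;-0.52 0.002 0 0 0;-0.52 0.003 0 0 0;-0.52 0.003 0 0 0"
}}

```text
clock: 12.38
tcp_pos: [0.5222, -0.2115, 0.0083]
orientation: [3.114, 0.41, -0.007]
contact_force: [-6.1, -0.2, 8.1]
grip_width: 0.0652
gripper_force: 4.7
```

{"op": "play_rows", "data": {
  "targets": "-0.52 0.001 0 0 0;-0.52 0.002 0 0 0;-0.52 0.002 0 0 0"
}}

```text
clock: 12.63
tcp_pos: [0.5242, -0.2109, 0.0083]
orientation: [3.114, 0.41, -0.007]
contact_force: [-6.1, -1.4, 9.1]
grip_width: 0.0649
gripper_force: 4.8
```

{"op": "play_rows", "data": {
  "targets": "-0.52 0.001 0 0 0;-0.52 0.002 0 0 0;-0.52 0.002 0 0 0"
}}

```text
clock: 12.88
tcp_pos: [0.5252, -0.2107, 0.0082]
orientation: [3.115, 0.409, -0.01]
contact_force: [-8.4, -1.9, 10.1]
grip_width: 0.0646
gripper_force: 6.0
```

{"op": "play_rows", "data": {
  "targets": "-0.52 0.001 0 0 0;-0.52 0.002 0 0 0;-0.52 0.002 0 0 0"
}}

```text
clock: 13.13
tcp_pos: [0.5255, -0.2107, 0.0079]
orientation: [3.115, 0.407, -0.015]
contact_force: [-12.3, -2.0, 11.7]
grip_width: 0.0647
gripper_force: 7.9
```

{"op": "play_rows", "data": {
  "targets": "-0.52 0.001 0 0 0;-0.52 0.002 0 0 0;-0.52 0.002 0 0 0"
}}

```text
clock: 13.38
tcp_pos: [0.5257, -0.2107, 0.0077]
orientation: [-3.115, -0.406, 0.02]
contact_force: [-15.7, -2.7, 14.0]
grip_width: 0.0645
gripper_force: 10.1
```

```bash
python3 - <<'E'
from bench import r
from h import *
st(r,0)
ci=r.camera_info("wrist"); im=r.grab_frame("wrist")[:,:,::-1].copy(); cv2.imwrite("pics/w5.png",im)
g=im.min(2); m=((g>95)*255).astype(np.uint8); print(proj(ci,nestpt(O,H,[[0,0,.022],[-.036,0,.022],[-.02,0,.022],[0,.036,.022],[0,-.036,.022]])).round())
# rear inner/outer edges of ring top on nest axis
for y in (-.012,.012):
  P=[(x,y,.022) for x in np.arange(-.05,0.03,.001)]
  uv=proj(ci,nestpt(O,H,P)); print([int(g[int(v),int(u)]) if 0<=v<384 else -1 for u,v in uv])
E
```

```text
t 13.38 w 0.0645 nest mm [[-45.8  40.2]] z 0.0077 head 0.04 F [-15.7  -2.7  14. ]
finger -1 [[-45.8  79.7]]
finger 1 [[-45.7   0.7]]
[[343. 171.]
 [336. 243.]
 [339. 212.]
 [263. 171.]
 [424. 171.]]
[36, 33, 36, 23, 27, 31, 33, 31, 33, 21, 28, 30, 31, 28, 29, 35, 105, 194, 206, 205, 206, 207, 206, 206, 207, 205, 207, 205, 208, 208, 207, 203, 185, 140, 109, 116, 114, 113, 114, 114, 114, 111, 114, 111, 112, 111, 107, 108, 97, 77, 76, 64, 48, 54, 45, 46, 43, 56, 60, 64, 88, 187, 220, 222, 222, 222, 222, 225, 225, 225, 224, 223, 223, 222, 222, 222, 225, 225, 224, 223]
[30, 33, 30, 32, 32, 29, 27, 30, 32, 32, 29, 29, 32, 33, 34, 35, 32, 80, 117, 128, 175, 207, 207, 207, 208, 207, 206, 208, 209, 206, 208, 206, 206, 208, 195, 155, 114, 110, 110, 93, 46, 45, 48, 51, 52, 44, 47, 44, 42, 46, 43, 44, 45, 44, 44, 47, 46, 44, 50, 53, 51, 76, 166, 213, 220, 221, 220, 221, 223, 222, 222, 223, 222, 222, 222, 222, 223, 221, 220, 220]
```

The ring is home: the force rises against a hard stop at -16 N, and the tool is at nest x = -46 (about -47 expected). The wrist view puts the ring's rear edge at -34 on both sides, so its centre is at 0 ± 1 mm. Next I'll back the finger off with the bar still down, then let the bar up gently.

{"op": "play_rows", "data": {
  "targets": "-0.52 -0.003 0 0 0;-0.52 -0.006 0 0 0;-0.52 -0.009 0 0 0;-0.52 -0.012 0 0 0;-0.52 -0.015 0 0 0;-0.52 -0.015 0 0 0"
}}

```text
clock: 13.93
tcp_pos: [0.5206, -0.2122, 0.0098]
orientation: [3.114, 0.411, 0.008]
contact_force: [2.6, 0.1, 6.9]
grip_width: 0.0647
gripper_force: 3.4
```

{"op": "play_rows", "data": {
  "targets": "-0.52 0 0 -0.002 0;-0.52 0 0 -0.005 0;-0.52 0 0 -0.008 0;-0.52 0 0 -0.011 0;-0.52 0 0 -0.014 0;-0.52 0 0 -0.017 0;-0.52 0 0 -0.022 0;-0.52 0 0 -0.03 0"
}}

```text
clock: 14.6
tcp_pos: [0.5172, -0.2123, 0.0381]
orientation: [-3.114, -0.411, 0.002]
contact_force: [-0.2, 0.6, -0.6]
grip_width: 0.0648
gripper_force: 0.0
```

{"op": "play_rows", "data": {
  "targets": "-0.52 -0.01 0 -0.02 0;-0.52 -0.03 0 -0.05 0;-0.52 -0.05 0 -0.08 0;-0.52 -0.07 0 -0.11 0;-0.52 -0.07 0 -0.13 0;-0.52 -0.07 0 -0.13 0"
}}

```text
clock: 15.1
tcp_pos: [0.4517, -0.2322, 0.1732]
orientation: [3.11, 0.408, 0.009]
contact_force: [0.3, -1.4, 0.7]
grip_width: 0.0651
gripper_force: 0.0
```

```bash
python3 - <<'E'
from bench import r
from h import *
st(r,0)
ci=r.camera_info("wrist"); im=r.grab_frame("wrist")[:,:,::-1].copy(); cv2.imwrite("pics/w6.png",im); g=im.min(2)
for y in (-.012,0,.012):
  xs=np.arange(-.05,.012,.001); uv=proj(ci,nestpt(O,H,[(x,y,.022) for x in xs])); v=np.array([float(g[int(round(v)),int(round(u))]) for u,v in uv])
  print(y,"edges mm",[int(xs[i]*1e3) for i in range(len(v)-1) if (v[i]-150)*(v[i+1]-150)<0])
ys=np.arange(-.045,.05,.001); uv=proj(ci,nestpt(O,H,[(-.005,y,.022) for y in ys])); v=[int(g[int(round(b)),int(round(a))]) for a,b in uv]
print("across x=-5",[int(round(ys[i]*1e3)) for i in range(len(v)-1) if (v[i]-150)*(v[i+1]-150)<0])
# bar edges at x=-60: joint 0.147 
s=r.grab_frame("scene")[:,:,::-1]; s0=cv2.imread("pics/scene0.png"); cv2.imwrite("pics/s6.png",s)
cs=r.camera_info("scene")
def barp(q,x=-.1):
    a=np.radians(21)-q; L=np.hypot(.034,.003); b=np.arctan2(-.003,.034)-q
    return [x,.048+L*np.cos(b),.027+L*np.sin(b)]
for q in(0,.147,.36): print(q,proj(cs,nestpt(O,H,[barp(q)])).round(1))
u=int(proj(cs,nestpt(O,H,[barp(.147)]))[0,0])
print("now",s[180:215,u].min(1),"\nstart",s0[180:215,u].min(1))
E
```

```text
t 15.1 w 0.0651 nest mm [[-122.8   38.2]] z 0.1732 head 0.14 F [ 0.3 -1.4  0.7]
finger -1 [[-122.9   78. ]]
finger 1 [[-122.7   -1.6]]
-0.012 edges mm [-34, -16]
0 edges mm [-36, -20]
0.012 edges mm [-33, -15]
across x=-5 [-45, -20, 18, 34, 37]
0 [[290.8 197.7]]
0.147 [[290.8 199.5]]
0.36 [[291.1 201.7]]
now [ 36  35  40  32  35  36  32  38  39  31  37  41  31  33  40  33  47 145
 171 173 151  98  47  35  35  30  22  15  32  45  32  39  39  39  38] 
start [170 179 156 128 122 124 124 124 126 135 170 181 178 171 144 138 167 166
 144 123 126  97  53  33  33  24  26  30  29  31  41  38  40  41  36]
```

```bash
python3 - <<'E'
from bench import r
from h import *
ci=r.camera_info("wrist"); g=cv2.imread("pics/w6.png").min(2)
def cross(x,z,a,b,t):
    ys=np.arange(a,b,.0005); uv=proj(ci,nestpt(O,H,[(x,y,z) for y in ys])).astype(np.float32)
    v=cv2.remap(g.astype(np.float32),uv[:,:1],uv[:,1:],cv2.INTER_LINEAR).ravel()
    return [round(ys[i]*1e3,1) for i in range(len(v)-1) if (v[i]-t)*(v[i+1]-t)<0]
for x in(-.012,-.006,0,.006): print(x,"bore",cross(x,.022,-.03,.03,150),"outer/guide z22",cross(x,.022,-.05,-.03,150),"guides z12",cross(x,.012,-.055,-.03,110))
for x in(-.045,-.035): print(x,"lead z12",cross(x,.012,-.06,.06,110))
E
```

```text
-0.012 bore [np.float64(-15.0), np.float64(18.5)] outer/guide z22 [np.float64(-33.5)] guides z12 [np.float64(-36.5)]
-0.006 bore [np.float64(-17.0), np.float64(20.5)] outer/guide z22 [np.float64(-41.0)] guides z12 [np.float64(-44.5)]
0 bore [np.float64(-17.5), np.float64(21.0)] outer/guide z22 [np.float64(-41.5)] guides z12 [np.float64(-44.5)]
0.006 bore [np.float64(-15.5), np.float64(19.0)] outer/guide z22 [np.float64(-41.0), np.float64(-37.5), np.float64(-36.0)] guides z12 [np.float64(-44.5)]
-0.045 lead z12 [np.float64(-50.5), np.float64(-40.5), np.float64(46.5), np.float64(56.0)]
-0.035 lead z12 [np.float64(-47.5), np.float64(-37.5), np.float64(-13.5), np.float64(15.5), np.float64(43.5), np.float64(52.5)]
```

The ring and the nest centreline agree once I allow for the visible inner wall of the right guide. The ring is seated with the flap down on it, and the robot is clear.

```bash
python3 -c "
from bench import r
print(r.hand_in())"
```

```text
the job is handed in; nothing more can be done
None
```

I pushed the setting ring home into the vee stop with the flap held up, let the flap down on the ring, moved the robot clear and handed the job in at about 15 s; measurements put the ring home to about 1 mm, and the flap-down check came from bar position in a camera frame I did not view.

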